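Set a counter flag sign to its height marker and pinch its cam levers shut

ROBOT

A 7-joint arm with a two-finger parallel gripper is mounted at the origin on the work surface. World frame = base frame: x ahead of the robot, y to its left, z up, the work surface at z = 0. Lengths are in m, angles in rad, forces in N, time in s.
With the tool pointing down it reaches from about 0.425 to 0.925 m from the base axis. Payload 6.8 kg.
Tool frame: the origin (TCP) lies midway between the tips of the shut fingers; the grasp point (between the pads) lies 19 mm behind it (robot.grasp_offset is the distance from the TCP to the grasp point, in m); y points along the fingers, z is the direction in which the jaws open and shut, and the axes are right-handed (so a half turn about y gives the same grasp; the last joint's range is limited). The gripper opens to 85 mm and grips with 20 to 120 N. Pads are 22 mm wide; open, the fingers measure 114 mm over their backs; the gripper's body (76 mm by 85 mm) begins 54 mm behind the grasp point. The pads swing forward as they close: fully open they stand 13 mm farther back than shut.
Start: joints at [-1.229, 0.477, 0.022, 1.555, -0.011, 1.109, -0.083], TCP at [0.293, 0.608, 0.231] pointing down, gripper open.
Joint ranges: [-2.96, 2.96], [-0.34, 2.1], [-1.41, 1.46], [0.24, 2.44], [-1.37, 4.51], [0.17, 1.92], [-2.96, 2.96]. Speed limits (rad/s): [2.39, 2.39, 3.14, 3.14, 3.14, 3.14, 3.14].

INTERFACE

Orientations are given as a unit quaternion [x, y, z, w].
In Python, from station import robot gives the robot as it stands.
- The arm moves only by the tool carry_out, never from a script. Its argument "series" is a list that holds one entry, the list of rows, each a list of 5 numbers: the opening, from -1 (shut) to 1 (fully open), then the shift along the tool's x, y, z in cm, then the turn about the tool's y in degrees. In form: [[[hand, tx, ty, tz, turn], ...]]. A call has 1 to 8 rows; each row shifts and turns the pose as measured when the row begins, along the tool's axes as they then stand; what a row does not reach is not made up. A row lasts 1/8 s, in which the tool goes at most 62.5 mm and 10.7 degrees, less where a joint would pass 70% of its speed; a pose out of reach is approached as far as the arm can. A call is refused whole if a number of a shift passes 6.25 or a number of a turn 10.7, either way. A call with a gripper value outside its range is refused whole. The fingers move at their own pace and stop on an object; "newtons" is the grip in N (left out, the last holds). Time passes only in rows, so rows that do not move let the fingers close. It gives the time, the measured TCP pose, the force and the opening at its end, in the units of the state.
- robot.state(): the state, without advancing time (a new reading comes with each control period).
- robot.snapshot(name): name is "scene" or "top" or "wrist"; returns the picture (420x560x3 uint8, blue, green, red); there is no depth.
- robot.calibration(name): a dict with "fx", "fy", "cx", "cy" (pixels), "pose" (4x4, takes a point from camera to world coordinates); the wrist camera has in their place "mount" (4x4, takes a point from camera to tool coordinates, whose origin is the TCP and whose axes are the tool frame's). Camera axes: x right, y up, looking along -z (the intrinsics and any distortion apply to the point x, -y, -z); pixel columns grow to the right and rows downward; lengths in m; the calibration is good to about 2 mm. A picture is of the moment at which its call begins: read the wrist's pose just before it. calibration takes no time and is no camera call.
- robot.close_job(): hands the job in, once; it reports no verdict.
The state is a dict: "time": time; "qpos": joint angles; "qvel": joint speeds; "joint_efforts": joint torques, N m; "tool_pos": TCP position; "eef_rot": TCP orientation; "contact_force": force on the tool from outside, world axes, zero at the start; "moment": the same for the moment, N m; "width": opening from 0.0 (shut) to 1.0 (fully open).
Only numpy, scipy, OpenCV 4.12 (cv2) and the standard library are available. Lean on these libraries where they do the work, as an engineer would, in place of code of your own. Each camera call takes 0.05 s, during which the arm holds its last target.

TASK

Take the mast of the counter flag sign by its two spring-loaded cam levers, squeezing them only part way, and raise it until the pointer on the mast is level with the marker clip on the gauge post. Holding the mast at that height, then slide both cam levers fully in, and not before. Finish while still holding: keep the levers squeezed shut and the mast at the marker so that the lock pin can be fitted; leave the marker clip and the other things on the counter where they are.

Things in the scene. Friction and masses are not known exactly. Their poses are not given: they have to be found in the camera images.
- stand: Sign stand, fixed to the counter: steel foot 205 x 110 x 14 mm (long in x), upright tube (diameter 26 mm, collar 36 mm, top at 130 mm) and, 95 mm from its axis towards +x, a gauge post 14 x 10 mm, 210 mm tall. Origin: on the tube's axis at counter height; z up. The tube's sliding mast carries a sign flag, 52 to 152 mm from the axis towards -x, its top 12 mm below mast_grip.
- mast_grip (a point): Centre of the black grip head (34 x 18 x 44 mm in x, y, z) on top of the sliding mast, on the tube's axis, axes as the stand's; a grey cam lever on each y side, nothing above. 160 mm above the counter at the start, at its lower stop; slides straight up by up to 110 mm.
- lever_left: Cam lever on the head's +y side: grey upright paddle 30 x 8 x 40 mm (x, y, z), slides along y into the head. Origin: centre of its outer face, level with mast_grip; 31 mm from it when out (start), 17 mm when fully in. Spring: 5 N out, 8.5 N in; comes out when released. Over both levers: 62 mm out, 34 mm in. A part squeeze of both (about 50 mm over both) grips well enough to lift the mast.
- lever_right: The same cam lever on the -y side (31 mm from mast_grip when out, 17 mm in, towards -y). The two move independently of each other.
- mast_index (a point): Tip of the steel pointer on the mast, an L-shaped arm from the head towards the gauge post (+x); 80 mm from the axis, 50 mm below mast_grip; a plate 4 mm thick, this point at mid thickness. It moves with the mast.
- marker_mark (a point): The marker: middle of the thin nib (3 mm thick, 30 mm wide) of the brass clip (26 x 36 x 10 mm) on the gauge post, facing the pointer tip, 81 mm from the tube's axis, held by friction; 37 to 83 mm above the pointer tip at the start. The pointer is level when mast_index has the same height.
- egg_carton: Bystander: closed pulp egg carton 158 x 112 x 63 mm, loose. Origin: centre of its underside.
- tub: Bystander: white round tub with a lid, 90 mm diameter, 75 mm tall, loose. Origin: centre of its underside.
- card_reader: Bystander: black keypad card reader lying flat, 150 x 78 x 26 mm, loose. Origin: centre of its underside.
- mast: The sliding mast with head, pointer, flag and levers, about 0.3 kg in all, little friction: it sinks back when let go. Origin: at the stand's origin while at the lower stop; it rises with the mast, so its height is the lift.

How it is judged:
On the way:
1. the fingers hold the mast by its part-squeezed levers with the pointer level with the marker (within 6 mm), neither lever shut yet (z of mast_index in the frame of marker_mark between -0.006 and 0.006 m and y of lever_left in the frame of mast_grip above 0.0205 m and y of lever_right in the frame of mast_grip below -0.0205 m and contact force between each of lever_left, lever_right and the fingers above 0.5 N), for 0.2 s.
At the end, for the whole second after the job is handed in: The pointer is level with the marker within 6 mm, the head well above its lower stop, both cam levers are in (within 2.8 mm of fully in), the fingers press each lever with more than 2 N, and the mast is still (z of mast_index in the frame of marker_mark between -0.006 and 0.006 m and y of lever_left in the frame of mast_grip below 0.0198 m and y of lever_right in the frame of mast_grip above -0.0198 m and contact force between each of lever_left, lever_right and the fingers above 2 N and height (world z) of mast_grip above 0.185 m and linear speed of mast below 0.01 m/s); the arm keeps its last pose, push and grip.
It fails at once if both cam levers are shut (within 2.8 mm of fully in) while the pointer is more than 12 mm off the marker (y of lever_left in the frame of mast_grip below 0.0198 m and y of lever_right in the frame of mast_grip above -0.0198 m and (z of mast_index in the frame of marker_mark above 0.012 m or z of mast_index in the frame of marker_mark below -0.012 m)).
It fails at once if the marker clip is shifted by more than 5 mm (distance of marker_mark from where it was at the start of the episode above 0.005 m).
It fails at once if a bystander is moved by more than 20 mm (distance of any of egg_carton, tub, card_reader from where it was at the start of the episode above 0.02 m).
It also fails if it takes over 32 s, if anything falls off the work surface, if the arm or the gripper's body presses on something with over 40 N, if the wrist force passes 120 N, or if a joint passes its speed limit or range.

## Working session

There is one attempt and no reset: what is moved stays moved. The work goes in short steps, Python scripts to look and compute and a tool call to move; the robot and the scene stay as the last step left them, time stands still between calls to the robot, and variables do not carry over. Pictures are saved under pics/ and viewed, and the job is handed in when it is done.

Besides the shell and the picture viewer there is one more tool, called as name([rows], argument=value, ...), one row to a line, values as JSON. carry_out: Moves the arm, as the interface text tells. Its arguments: {"type":"object","properties":{"series":{"type":"array"},"newtons":{"type":"number"}},"required":["series"]}

```bash
ls; mkdir -p pics; python3 - <<'E'
from station import robot
import cv2,numpy as np
print(robot.state()); print(robot.grasp_offset)
for n in ("scene","top"):
    c=robot.calibration(n);print(n,{k:(np.round(v,4).tolist()) for k,v in c.items()})
    cv2.imwrite(f"pics/{n}0.png",robot.snapshot(n))
print({k:(np.round(v,4).tolist()) for k,v in robot.calibration("wrist").items()})
E
```

```text
pics
{'time': 0.0, 'qpos': array([-1.22906784,  0.47782922,  0.02233602,  1.55649069, -0.01148764,
        1.10928232, -0.08308724]), 'qvel': array([ 0.00013077, -0.0011366 , -0.00081742, -0.0017616 , -0.00121592,
       -0.00182916, -0.00018641]), 'joint_efforts': array([ 3.90906862e-04, -5.96460021e+01,  1.60711806e+00, -2.81187093e+01,
        1.23823987e-02,  9.39129386e-03, -5.67957159e-06]), 'tool_pos': array([0.29324864, 0.60729529, 0.23028956]), 'eef_rot': array([ 0.68995833, -0.15778204,  0.15759016, -0.68864191]), 'contact_force': array([0.40757195, 0.49886083, 0.72672925]), 'moment': array([ 0.01024628, -0.04085344,  0.0422724 ]), 'width': 1.0010459120517652}
0.0187
scene {'fx': 482.5781, 'fy': 482.5781, 'cx': 283.6517, 'cy': 206.8007, 'pose': [[-0.3143, -0.789, 0.5279, 1.1871], [0.9492, -0.2543, 0.1851, 0.195], [-0.0118, 0.5593, 0.8289, 0.9731], [0.0, 0.0, 0.0, 1.0]]}
top {'fx': 417.3268, 'fy': 417.3268, 'cx': 283.8552, 'cy': 207.6334, 'pose': [[0.0236, 0.9872, -0.1579, 0.4812], [-0.999, 0.0294, 0.0347, 0.0167], [0.0389, 0.1569, 0.9869, 1.1408], [0.0, 0.0, 0.0, 1.0]]}
{'fx': 342.0036, 'fy': 342.0036, 'cx': 282.4413, 'cy': 207.0636, 'mount': [[-0.0005, -0.9505, -0.3106, -0.0811], [-0.0, 0.3106, -0.9505, -0.1433], [1.0, -0.0005, -0.0002, 0.0001], [0.0, 0.0, 0.0, 1.0]]}
```

View pics/scene0.png

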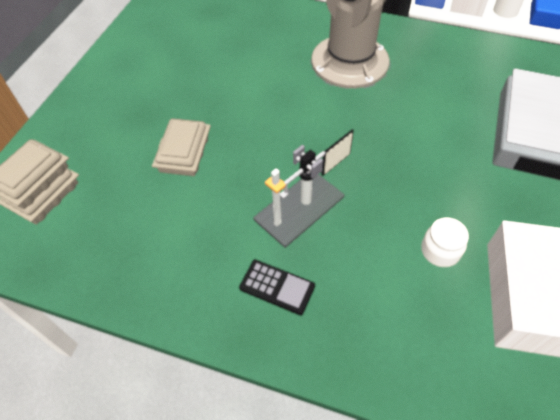

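View pics/top0.png

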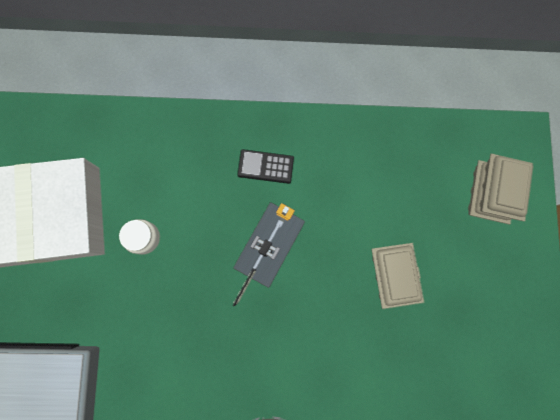

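```bash
cat > h.py <<'E'
from station import robot
import cv2,numpy as np
def proj(n,p,pose=None):
    c=robot.calibration(n); P=c["pose"] if pose is None else pose
    q=np.linalg.inv(P)@np.r_[p,1]
    return np.array([c["cx"]+c["fx"]*q[0]/-q[2], c["cy"]-c["fy"]*q[1]/-q[2]])
def ray(n,uv,pose=None):
    c=robot.calibration(n); P=np.array(c["pose"] if pose is None else pose)
    d=P[:3,:3]@np.array([(uv[0]-c["cx"])/c["fx"],-(uv[1]-c["cy"])/c["fy"],-1])
    return P[:3,3],d/np.linalg.norm(d)
def onz(n,uv,z,pose=None):
    o,d=ray(n,uv,pose); return o+d*(z-o[2])/d[2]
def tri(rays):
    A=np.zeros((3,3));b=np.zeros(3)
    for o,d in rays:
        M=np.eye(3)-np.outer(d,d);A+=M;b+=M@o
    x=np.linalg.solve(A,b)
    return x,[round(float(np.linalg.norm((np.eye(3)-np.outer(d,d))@(x-o)))*1e3,1) for o,d in rays]
E
python3 - <<'E'
from h import *
st=robot.state()
for n in("scene","top"): print(n,proj(n,st["tool_pos"]),robot.calibration(n).keys())
a=cv2.imread("pics/scene0.png")[130:250,230:370]; cv2.imwrite("pics/s0c.png",cv2.resize(a,(700,600),interpolation=cv2.INTER_CUBIC))
a=cv2.imread("pics/top0.png")[195:315,215:325]; cv2.imwrite("pics/t0c.png",cv2.resize(a,(550,600),interpolation=cv2.INTER_CUBIC))
E
```

```text
scene [608.74667551 118.51674279] dict_keys(['fx', 'fy', 'cx', 'cy', 'pose'])
top [-26.05393443 360.60562419] dict_keys(['fx', 'fy', 'cx', 'cy', 'pose'])
```

View pics/s0c.png

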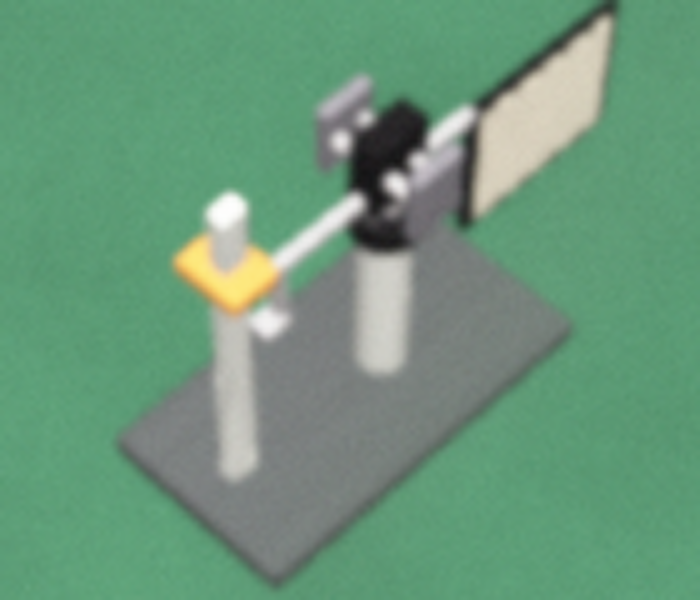

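View pics/t0c.png

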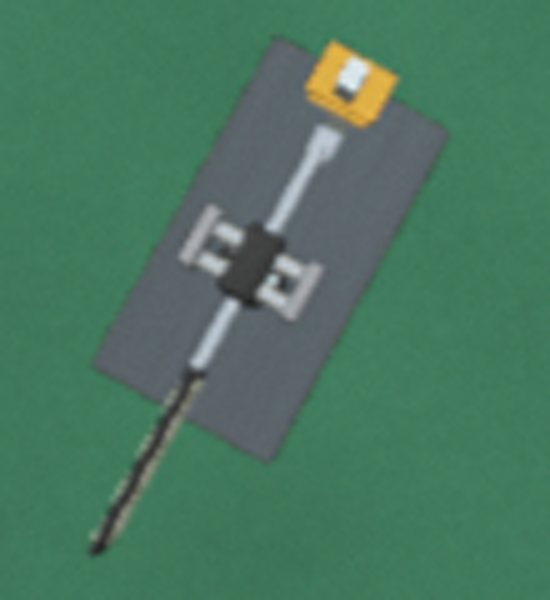

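```bash
python3 - <<'E'
from h import *
T=lambda u,v:(215+u/5-.4,195+v/5-.4)
S=lambda u,v:(230+u/5-.4,130+v/5-.4)
c=[onz("top",T(*p),.014) for p in[(283,38),(448,128),(272,462),(95,367)]]
c=np.array(c);print(c.round(4));print([np.linalg.norm(c[i]-c[i-1]).round(4) for i in range(4)])
d=c[0]+c[1]-c[2]-c[3];print("yaw",np.degrees(np.arctan2(d[1],d[0])), "ctr",c.mean(0))
c2=np.array([onz("scene",S(*p),.014) for p in[(120,440),(277,580),(570,326)]]);print(c2.round(4),np.linalg.norm(c2[0]-c2[1]),np.linalg.norm(c2[1]-c2[2]), (c2[0]+c2[2])/2)
print("yaw scene",np.degrees(np.arctan2(*(c2[1]-c2[2])[1::-1])))
print("post",onz("top",T(354,72),.21),onz("scene",S(228,205),.21),tri([ray("top",T(354,72)),ray("scene",S(228,205))]))
print("head",onz("top",T(260,252),.182),onz("scene",S(405,115),.182))
E
```

```text
[[ 0.6755  0.0121  0.014 ]
 [ 0.6284 -0.0792  0.014 ]
 [ 0.4472  0.0115  0.014 ]
 [ 0.4948  0.1071  0.014 ]]
[np.float64(0.2041), np.float64(0.1028), np.float64(0.2026), np.float64(0.1068)]
yaw -27.162024896650014 ctr [0.56144388 0.01286558 0.014     ]
[[ 0.6273 -0.0771  0.014 ]
 [ 0.6764  0.0172  0.014 ]
 [ 0.498   0.1087  0.014 ]] 0.10632985205549914 0.20041796259461883 [0.56266281 0.01578314 0.014     ]
yaw scene -27.147999403330736
post [ 0.62705346 -0.01957106  0.21      ] [ 0.62296265 -0.01914963  0.21      ] (array([ 0.62619912, -0.01869951,  0.21417796]), [0.7, 0.7])
head [0.5466903  0.02051856 0.182     ] [0.53285889 0.02925967 0.182     ]
```

```bash
python3 - <<'E'
from h import *
from scipy.spatial.transform import Rotation as R
st=robot.state();M=R.from_quat(st["eef_rot"]).as_matrix();print(M.round(3))
print("tool x yaw",np.degrees(np.arctan2(M[1,0],M[0,0])))
cv2.imwrite("pics/w0.png",robot.snapshot("wrist"))
E
```

```text
[[ 0.901 -0.001  0.435]
 [-0.435 -0.002  0.901]
 [ 0.    -1.    -0.002]]
tool x yaw -25.771644921457668
```

View pics/w0.png

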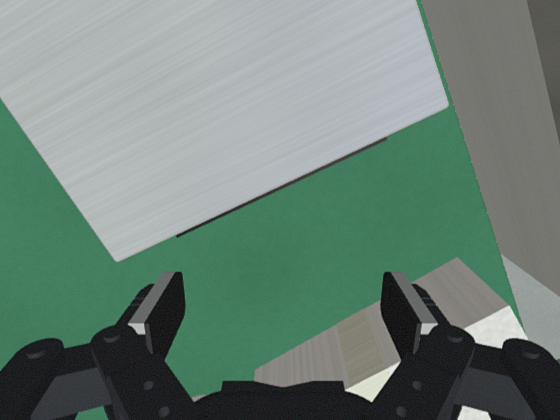

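carry_out([
  [[1,0,-6,0,0],[1,0,-6,0,0],[1,0,-4,-4,0],[1,0,0,-5,0],[1,1,0,-5,0],[1,3,0,-5,0],[1,6,0,-1,0],[1,6,0,0,0]],
])

```text
time: 1.15
tool_pos: [0.3461, 0.3532, 0.3938]
eef_rot: [0.692, -0.154, 0.153, -0.689]
contact_force: [0.2, 1.3, 0.4]
width: 0.998
```

carry_out([
  [[1,6,0,0,0],[1,6,0,0,0],[1,6,0,0,0],[1,6,0,0,0],[1,6,0,0,0],[1,6,0,0,0],[1,2,0,0,0],[1,0,0,0,0]],
])

```text
time: 2.15
tool_pos: [0.702, 0.1819, 0.3901]
eef_rot: [0.693, -0.156, 0.153, -0.687]
contact_force: [-0.1, 0.0, -0.5]
width: 1.0
```

```bash
cat >> h.py <<'E'
from scipy.spatial.transform import Rotation as R
def wpose(st):
    T=np.eye(4);T[:3,:3]=R.from_quat(st["eef_rot"]).as_matrix();T[:3,3]=st["tool_pos"]
    return T@np.array(robot.calibration("wrist")["mount"])
def wshot(name):
    st=robot.state();P=wpose(st);im=robot.snapshot("wrist")
    cv2.imwrite(f"pics/{name}.png",im);np.save(f"pics/{name}.npy",P);print(st["time"],st["tool_pos"],np.abs(st["qvel"]).max());return im,P
E
python3 - <<'E'
from h import *
wshot("w1")
E
```

```text
2.15 [0.70196176 0.18189535 0.39006535] 0.00806180730824039
```

View pics/w1.png

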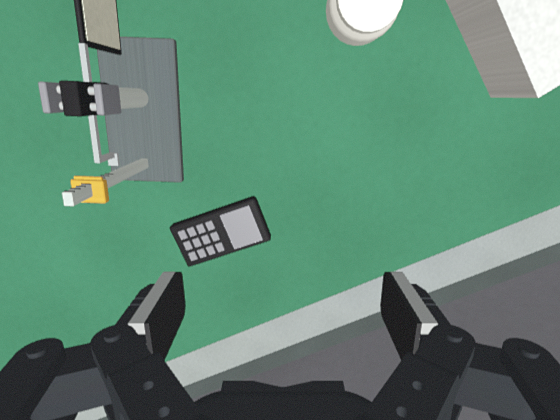

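carry_out([
  [[1,-2,0,-5,0],[1,-2,0,-6,0],[1,-2,0,-6,0],[1,-2,0,-1,0],[1,0,0,0,0]],
])

```text
time: 2.82
tool_pos: [0.5439, 0.0569, 0.3907]
eef_rot: [0.692, -0.153, 0.148, -0.69]
contact_force: [0.8, -0.7, -0.4]
width: 1.002
```

```bash
python3 - <<'E'
from h import *
im,P=wshot("w2")
a=cv2.imread("pics/w1.png")[60:215,25:195]; cv2.imwrite("pics/w1c.png",cv2.resize(a,None,fx=3.8,fy=3.8,interpolation=cv2.INTER_CUBIC))
E
```

```text
2.825 [0.54385267 0.05686378 0.39070153] 0.015055893968868713
```

View pics/w2.png

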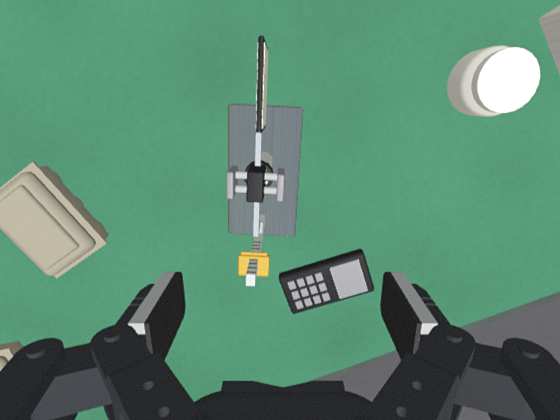

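View pics/w1c.png

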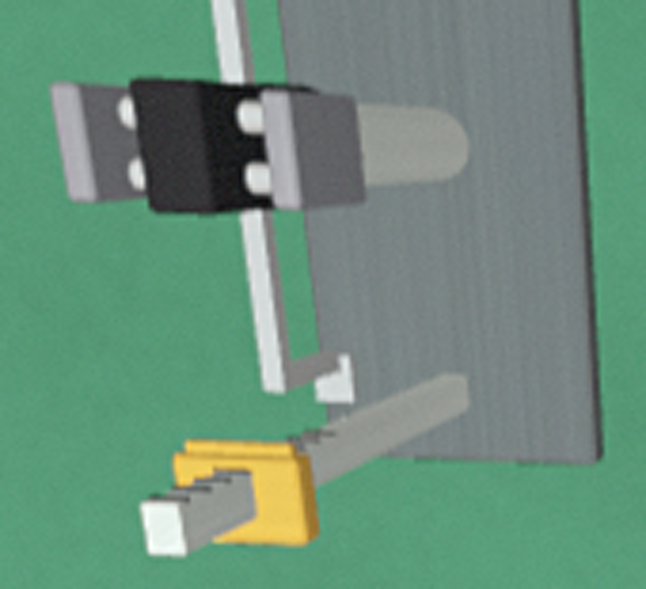

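```bash
python3 - <<'E'
from h import *
a=cv2.imread("pics/w2.png")[160:290,215:305]; cv2.imwrite("pics/w2c.png",cv2.resize(a,None,fx=4.6,fy=4.6,interpolation=cv2.INTER_CUBIC))
E
```

```text
(no output)
```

View pics/w2c.png

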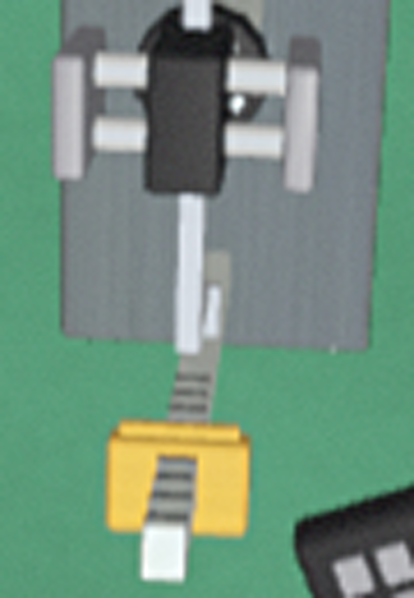

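```bash
python3 - <<'E'
from h import *
P1=np.load("pics/w1.npy");P2=np.load("pics/w2.npy")
A=lambda u,v:ray("wrist",(25+(u+.5)/3.8-.5,60+(v+.5)/3.8-.5),P1)
B=lambda u,v:ray("wrist",(215+(u+.5)/4.6-.5,160+(v+.5)/4.6-.5),P2)
for n,a,b in[("nib-y",(184,441),(120,422)),("nib+y",(297,447),(240,427)),("clip-x-y",(175,456),(108,437)),("clip+x+y",(306,545),(246,535)),
 ("head",(175,147),(184,124)),("post",(165,528),(164,551)),("lev+",(282,150),(301,128)),("lev-",(75,142),(68,116))]:
    x,e=tri([A(*a),B(*b)]);print(n,x.round(4),e)
E
```

```text
nib-y [ 0.6054 -0.0257  0.1715] [0.2, 0.2]
nib+y [6.206e-01 5.000e-04 1.680e-01] [0.2, 0.2]
clip-x-y [ 0.6079 -0.0304  0.1717] [0.3, 0.3]
clip+x+y [ 0.6461 -0.0096  0.1748] [0.3, 0.3]
head [0.5406 0.0247 0.1801] [0.2, 0.2]
post [ 0.625  -0.0189  0.2092] [0.0, 0.0]
lev+ [0.5529 0.0489 0.1789] [0.1, 0.1]
lev- [0.528  0.0006 0.1783] [0.1, 0.1]
```

```bash
cat >> h.py <<'E'
H=np.array([.5407,.0247]);YAW=-27.3
def delta(z=None,h=H):
    st=robot.state();M=R.from_quat(st["eef_rot"]).as_matrix()
    d=np.r_[h,st["tool_pos"][2] if z is None else z]-st["tool_pos"]
    print("t",st["time"],"pos",st["tool_pos"].round(4),"tool shift cm",(M.T@d*100).round(2),"turn",round(np.degrees(np.arctan2(M[1,0],M[0,0]))-YAW,2),"tilt",np.degrees(M[2,[0,2]]).round(2),"F",st["contact_force"].round(1),"w",round(st["width"],3))
E
python3 -c "
from h import *
delta(.141)"
```

```text
t 2.875 pos [0.5447 0.0565 0.3908] tool shift cm [ 1.09 24.99 -2.93] turn 2.69 tilt [-0.31 -0.31] F [ 0.  -0.2 -0.4] w 0.997
```

carry_out([
  [[1,1.1,5,-2.9,2.7],[1,0,5,0,0],[1,0,4,0,0],[1,0,2,0,0],[1,0,0,0,0]],
])

```text
time: 3.5
tool_pos: [0.5457, 0.0304, 0.2268]
eef_rot: [0.689, -0.165, 0.163, -0.687]
contact_force: [-0.1, 0.3, 0.7]
width: 1.003
```

```bash
python3 -c "
from h import *
delta(.141)
wshot('w3');cv2.imwrite('pics/s3.png',robot.snapshot('scene'))"
```

```text
t 3.5 pos [0.5457 0.0304 0.2268] tool shift cm [-0.18  8.58 -0.71] turn 0.47 tilt [-0.07 -0.18] F [-0.1  0.3  0.7] w 1.003
3.5 [0.54570045 0.03037771 0.22681085] 0.0259877402550394
```

View pics/w3.png

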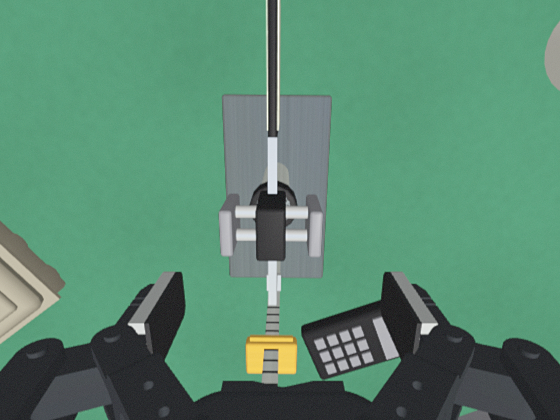

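carry_out([
  [[1,-0.2,0,-0.8,0.5],[1,0,2.5,0,0],[1,0,0,0,0]],
])

```text
time: 3.98
tool_pos: [0.5435, 0.0237, 0.207]
eef_rot: [-0.686, 0.165, -0.17, 0.688]
contact_force: [0.6, 0.3, -0.0]
width: 1.001
```

```bash
python3 -c "
from h import *
delta(.141)"
```

```text
t 3.975 pos [0.5435 0.0237 0.207 ] tool shift cm [-0.33  6.6  -0.06] turn -0.08 tilt [0.37 0.19] F [ 0.6  0.3 -0. ] w 1.001
```

carry_out([
  [[1,-0.3,2.5,0,0],[1,0,2,0,0],[1,0,1.7,0,0],[1,0,0.3,0,0]],
])

```text
time: 4.47
tool_pos: [0.5453, 0.0247, 0.1464]
eef_rot: [-0.685, 0.162, -0.173, 0.689]
contact_force: [-0.5, 0.6, 0.5]
width: 1.0
```

```bash
python3 -c "
from h import *
delta(.141)
wshot('w4')"
```

```text
t 4.475 pos [0.5453 0.0247 0.1464] tool shift cm [-0.41  0.53 -0.22] turn -0.17 tilt [0.8  0.57] F [-0.5  0.6  0.5] w 1.0
4.475 [0.54528696 0.02472208 0.14636511] 0.04416622659598983
```

View pics/w4.png

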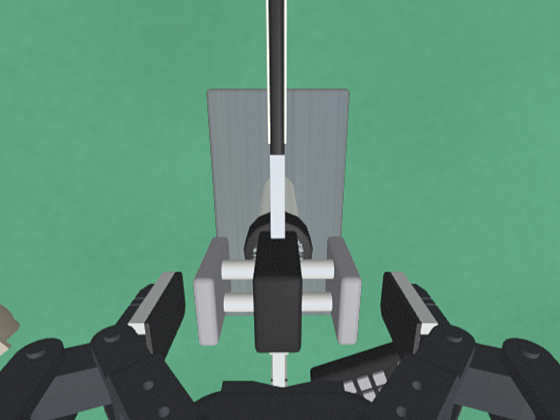

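carry_out([
  [[1,-0.5,0.5,-0.2,0],[1,0,0,0,0]],
])

```text
time: 4.78
tool_pos: [0.5407, 0.0252, 0.1424]
eef_rot: [-0.684, 0.162, -0.174, 0.689]
contact_force: [0.1, -0.3, 0.2]
width: 0.999
```

```bash
python3 -c "
from h import *
delta(.141)"
```

```text
t 4.775 pos [0.5407 0.0252 0.1424] tool shift cm [ 0.02  0.14 -0.05] turn -0.18 tilt [0.91 0.65] F [ 0.1 -0.3  0.2] w 0.999
```

carry_out([
  [[0.2,0,0.1,0,0],[0.2,0,0,0,0],[0.2,0,0,0,0],[0.2,0,0,0,0]],
], newtons=20)

```text
time: 5.28
tool_pos: [0.5413, 0.0252, 0.1428]
eef_rot: [-0.684, 0.161, -0.175, 0.69]
contact_force: [-1.0, -0.3, -0.3]
width: 0.598
```

```bash
python3 -c "
from h import *
delta(.141)
wshot('w5')"
```

```text
t 5.275 pos [0.5413 0.0252 0.1428] tool shift cm [-0.03  0.17 -0.08] turn -0.17 tilt [0.97 0.72] F [-1.  -0.3 -0.3] w 0.598
5.275 [0.54132465 0.02522181 0.14276023] 0.003643748081817149
```

View pics/w5.png

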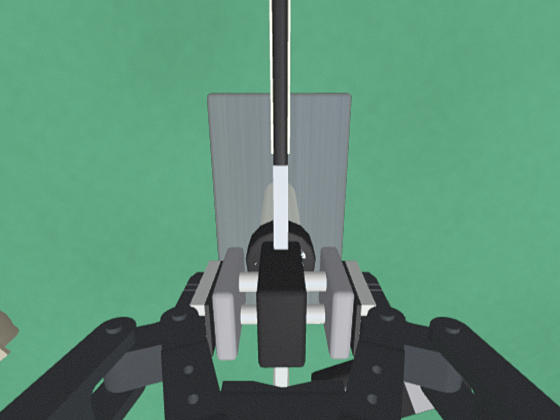

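carry_out([
  [[0.13,0,0,-0.1,0],[0.13,0,0,0,0],[0.13,0,-1,0,0],[0.13,0,-1,0,0]],
])

```text
time: 5.82
tool_pos: [0.5406, 0.0239, 0.163]
eef_rot: [-0.684, 0.161, -0.175, 0.689]
contact_force: [3.0, -0.9, -4.1]
width: 0.566
```

```bash
python3 -c "
from h import *
delta(.141)
wshot('w6');cv2.imwrite('pics/s6.png',cv2.resize(robot.snapshot('scene')[130:250,230:370],(700,600),interpolation=cv2.INTER_CUBIC))"
```

```text
t 5.825 pos [0.5406 0.0239 0.163 ] tool shift cm [-0.07  2.2   0.05] turn -0.18 tilt [0.99 0.66] F [ 3.  -0.9 -4.1] w 0.566
5.825 [0.540594   0.02386145 0.1630059 ] 0.16802046027702464
```

View pics/w6.png

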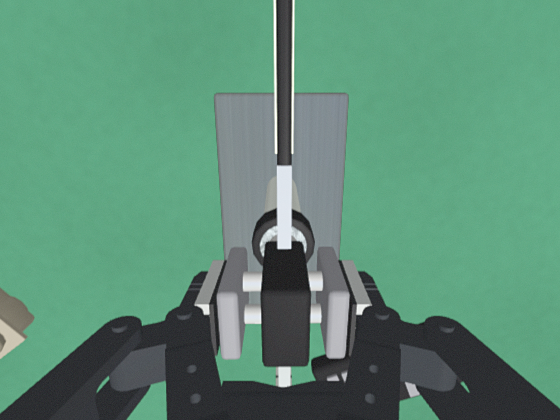

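View pics/s6.png

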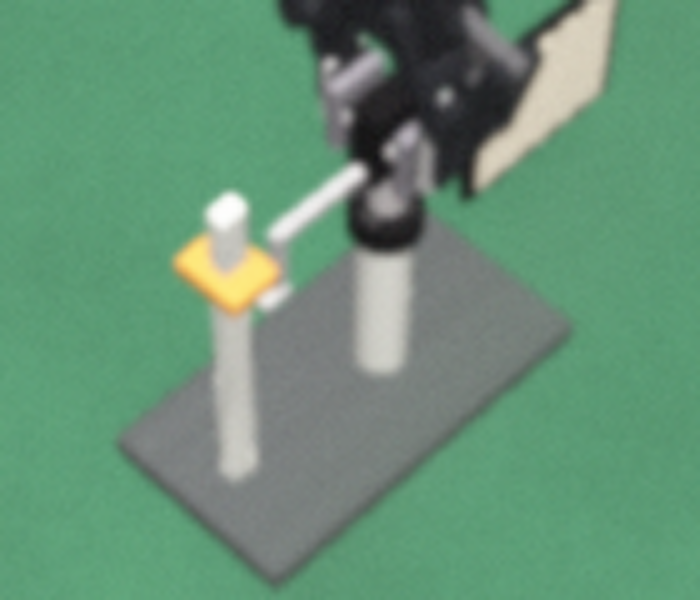

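carry_out([
  [[0.13,0,-1,0,0],[0.13,0,-1,0,0],[0.13,0,-1,0,0],[0.13,0,-0.7,0,0],[0.13,0,0,0,0]],
])

```text
time: 6.55
tool_pos: [0.5405, 0.0239, 0.2038]
eef_rot: [-0.684, 0.16, -0.176, 0.69]
contact_force: [0.9, -0.6, -3.7]
width: 0.568
```

```bash
python3 -c "
from h import *
delta(.2028)
wshot('w7');cv2.imwrite('pics/s7.png',cv2.resize(robot.snapshot('scene')[130:250,230:370],(700,600),interpolation=cv2.INTER_CUBIC))"
```

```text
t 6.55 pos [0.5405 0.0239 0.2038] tool shift cm [-0.02  0.1   0.08] turn -0.19 tilt [1.1  0.77] F [ 0.9 -0.6 -3.7] w 0.568
6.55 [0.54048228 0.02387761 0.20381759] 0.004433604576368725
```

View pics/w7.png

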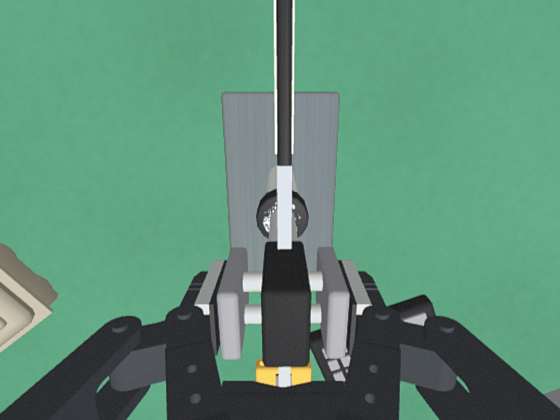

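View pics/s7.png

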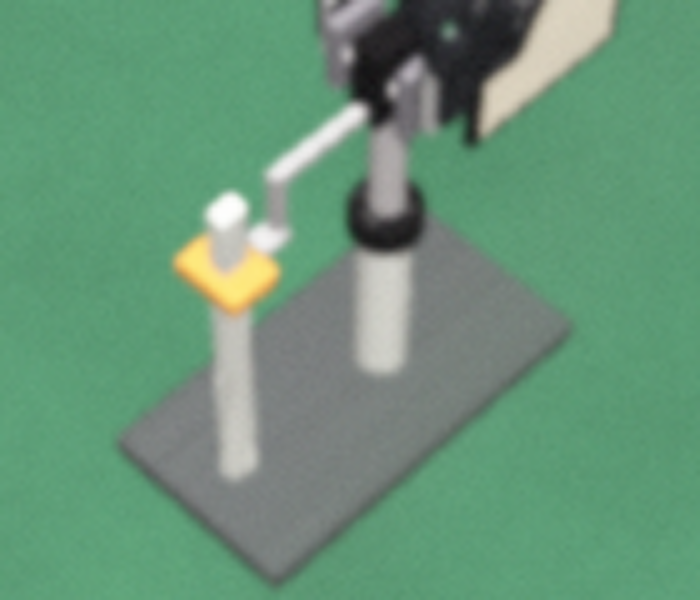

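```bash
python3 -c "
from h import *
c,s=np.cos(np.radians(YAW)),np.sin(np.radians(YAW))
W=lambda x,y,z:np.r_[H[0]+c*x-s*y,H[1]+s*x+c*y,z]
f=lambda p:((proj('scene',p)-[230,130]+.5)*5-.5).round(0)
for n,p in dict(tip110=W(.08,0,.112),tip171=W(.08,0,.173),nib=W(.081,0,.1715),nibm=W(.081,-.015,.1715),clipfront=W(.108,.018,.1745),clipl=W(.108,-.018,.1745),clipr=W(.082,.018,.1745),post=W(.095,0,.21),footc=W(0.145,0.055,.014)).items(): print(n,f(p))
print(f(W(.08,0,.163)))
"
```

```text
tip110 [258. 329.]
tip171 [255. 244.]
nib [254. 248.]
nibm [229. 228.]
clipfront [237. 305.]
clipl [177. 255.]
clipr [282. 269.]
post [227. 209.]
footc [243. 608.]
[256. 259.]
```

```bash
python3 -c "
from h import *
a=robot.snapshot('scene')[165:200,255:300]
cv2.imwrite('pics/s8.png',cv2.resize(a,None,fx=16,fy=16,interpolation=cv2.INTER_NEAREST))
c,s=np.cos(np.radians(YAW)),np.sin(np.radians(YAW))
W=lambda x,y,z:np.r_[H[0]+c*x-s*y,H[1]+s*x+c*y,z]
f=lambda p:((proj('scene',p)-[255,165]+.5)*16-.5).round(0)
for z in(.1745,.1645): print(z,[f(W(x,y,z)) for x,y in((.108,-.018),(.108,.018),(.082,.018))])
print(f(W(.08,-.006,.173)),f(W(.08,.006,.173)),f(W(.08,0,.173)),f(W(.081,.015,.1715)))
"
```

```text
0.1745 [array([166., 259.]), array([359., 418.]), array([504., 303.])]
0.1645 [array([169., 305.]), array([361., 464.]), array([504., 349.])]
[386. 197.] [450. 249.] [418. 223.] [493. 299.]
```

View pics/s8.png

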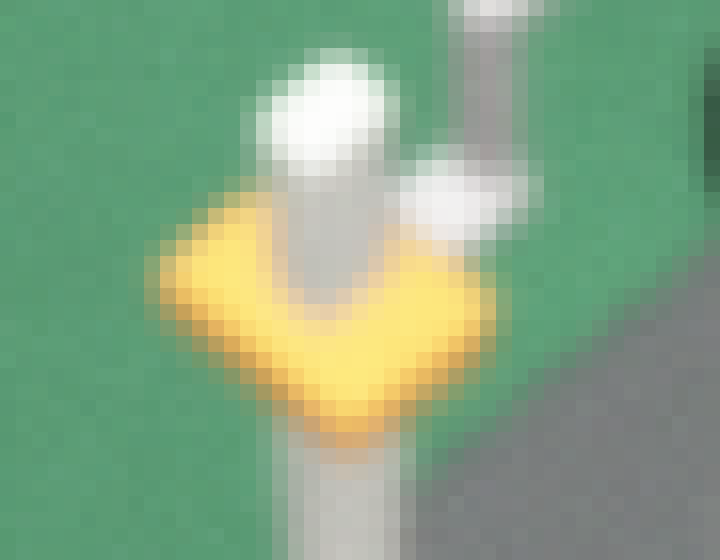

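carry_out([
  [[0.13,0,0,0.05,0],[0.13,0,0,0,0],[0.0,0,0,0,0],[-0.1,0,0,0,0],[-0.3,0,0,0,0],[-0.3,0,0,0,0],[-0.3,0,0,0,0]],
], newtons=40)

```text
time: 7.58
tool_pos: [0.5409, 0.0247, 0.2026]
eef_rot: [-0.684, 0.16, -0.175, 0.69]
contact_force: [2.8, 0.3, -2.4]
width: 0.388
```

```bash
python3 -c "
from h import *
delta(.2028)
wshot('w9')
a=robot.snapshot('scene')
cv2.imwrite('pics/s9.png',cv2.resize(a[165:200,255:300],None,fx=16,fy=16,interpolation=cv2.INTER_NEAREST))"
```

```text
t 7.575 pos [0.5409 0.0247 0.2026] tool shift cm [-0.02 -0.02 -0.01] turn -0.15 tilt [1.08 0.72] F [ 2.8  0.3 -2.4] w 0.388
7.575 [0.5409012  0.02472794 0.20259828] 0.0019034709741704006
```

View pics/w9.png

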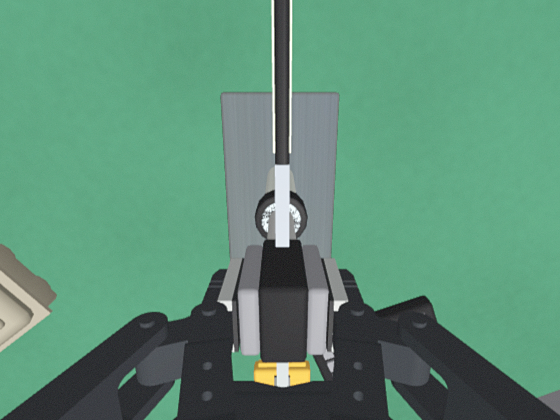

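View pics/s9.png

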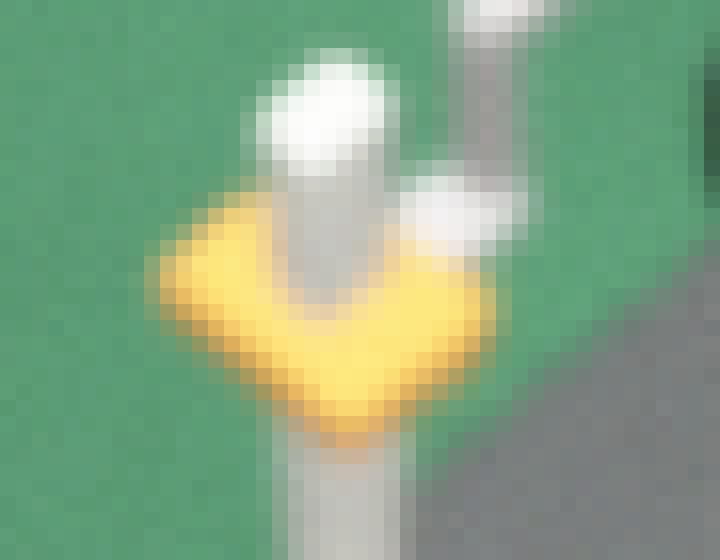

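carry_out([
  [[-1,0,-0.2,0,0],[-1,0,0,0,0]],
], newtons=40)

```text
time: 7.92
tool_pos: [0.5409, 0.0247, 0.2047]
eef_rot: [-0.684, 0.16, -0.175, 0.69]
contact_force: [2.5, -0.3, -1.5]
width: 0.387
```

```bash
python3 -c "
from h import *
delta(.2028)
wshot('w10')
a=robot.snapshot('scene')
cv2.imwrite('pics/s10.png',cv2.resize(a[165:200,255:300],None,fx=16,fy=16,interpolation=cv2.INTER_NEAREST))
for i in range(4):robot.snapshot('top')
delta(.2028)"
```

```text
t 7.925 pos [0.5409 0.0247 0.2047] tool shift cm [-0.02  0.19 -0.01] turn -0.16 tilt [1.09 0.72] F [ 2.5 -0.3 -1.5] w 0.387
7.925 [0.54088851 0.02470091 0.20468725] 0.0032668092000001582
t 8.225 pos [0.5409 0.0247 0.2045] tool shift cm [-0.02  0.17 -0.01] turn -0.15 tilt [1.09 0.72] F [ 3.1  1.4 -3.1] w 0.386
```

View pics/s10.png

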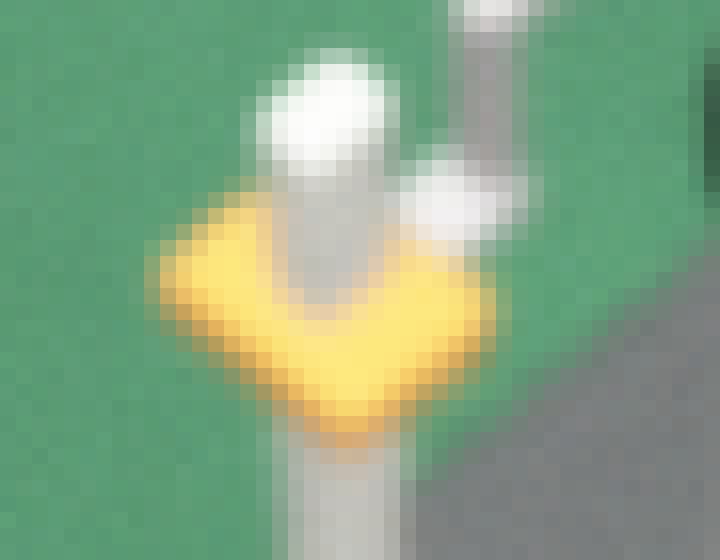

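View pics/w10.png

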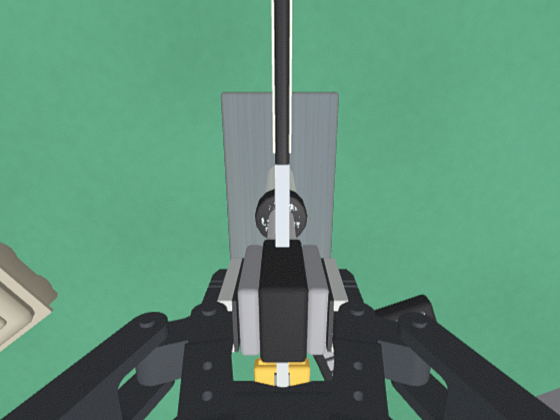

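Both levers sit flush against the head (columns 240 to 328), the pointer plate is level with the clip, and the arm is steady. I'm handing the job in.

```bash
python3 -c "
from h import *
print(robot.close_job());delta(.2028)"
```

```text
the job is handed in; nothing more can be done
None
the job is handed in; nothing more can be done
```

I raised the mast by its part-squeezed levers, shut both levers at the marker, and handed the job in still holding. The clock read about 8.2 s. No verdict was reported.

- **Lift:** I took the levers at about 48 mm over both and raised the mast about 61 mm, so that the pointer stood about level with the marker. It stood there for more than 0.2 s. The levers were then about 24 mm each from the axis, still clear of shut.
- **Shut:** I then closed both levers fully at 40 N and raised the mast 2 mm to make up a small sag.

**Last checks before hand-in:**
- **Levers:** the opening was about 33 mm, against 34 mm for fully in. The wrist picture shows both levers flush with the head.
- **Level:** the pointer was at about 0.170 to 0.171 m and the marker at about 0.170 m. That is level to about 1 to 2 mm, judged from pictures in which one pixel is about 2 mm.
- **Stillness:** the arm moved only about 0.2 mm over the last 0.3 s.
- **Surroundings:** the clip did not move in the scene pictures. I saw no contact with the bystanders, but I did not measure their positions again at the end.

**Not checked or slightly off:** the force on each lever cannot be measured directly, so I relied on the 40 N grip setting. The tool leaned about 1° from vertical during the hold, which I could not correct with the moves available; it did not affect the grip.

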